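Bolt the roastery's chaff box shut

ROBOT

A 7-joint arm with a two-finger parallel gripper is mounted at the origin on the work surface. World frame = base frame: x ahead of the robot, y to its left, z up, the work surface at z = 0. Lengths are in m, angles in rad, forces in N, time in s.
With the tool pointing down it reaches from about 0.4 to 0.85 m from the base axis. Payload 10.4 kg.
Tool frame: the origin (TCP) lies on the front face of the gripper's body, between the roots of the fingers; the fingertips stand 73 mm ahead of it and the grasp point (between the pads) lies 54 mm ahead of it; z points along the fingers, y is the line along which they close (so a half turn about z gives the same grasp; the last joint's range is limited). The gripper opens to 85 mm and grips with 20 to 120 N. Pads are 22 mm wide; open, the fingers measure 114 mm over their backs; the gripper's body (76 mm by 85 mm) begins 54 mm behind the grasp point. The pads swing forward as they close: fully open they stand 13 mm farther back than shut.
Start: joints at [1.222, 0.332, -0.065, 1.46, 0.022, 1.35, -0.088], TCP at [0.2, -0.592, 0.304] pointing down, gripper open.
Joint ranges: [-2.6, 2.6], [-0.5, 2.12], [-1.47, 1.34], [0.16, 2.42], [-1.27, 4.41], [0.06, 2.06], [-2.6, 2.6]. Speed limits (rad/s): [2.22, 2.22, 2.79, 2.79, 3.14, 3.14, 3.14].

INTERFACE

Orientations are given as a unit quaternion [x, y, z, w].
In Python, from workcell import manip gives the robot as it stands.
- The arm moves only by the shell command python3 -m jog 'ROWS' [FORCE]. ROWS is JSON, a list of rows, each an object with "grip": the gripper command: -1 is fully open, 1 is shut, values between are in proportion; "slide": the shift along the tool's x, y, z in cm, a list of three; "yaw": the turn about the tool's z in rad. A call has 1 to 8 rows; each row shifts and turns the commanded pose from where the row before left it, along the tool's axes as they then stand; what a row does not reach is not made up. A row lasts 1/10 s, in which the tool goes at most 50 mm and 8.59 degrees, less where a joint would pass 70% of its speed; a pose out of reach is approached as far as the arm can. A call with a gripper value outside its range is refused whole. The fingers move at their own pace and stop on an object; FORCE is the grip in N (left out, the last holds). Time passes only in rows, so rows that do not move let the fingers close. It gives the time, the measured TCP pose, the force, the opening and the grip force at its end, in the units of the state.
- manip.get_obs(): the state, without advancing time (a new reading comes with each control period).
- manip.camera(name): name is "scene" or "top" or "wrist"; returns the picture (420x560x3 uint8, blue, green, red); there is no depth.
- manip.calibration(name): a dict with "vfov" (degrees; the focal length in pixels is half the picture's height over the tangent of half this angle, whatever the lens; pixels are square), "cx", "cy" (the principal point, pixels), "camera_from_world" (4x4, takes a point from world to camera coordinates). Camera axes: x right, y down, z forward; pixel columns grow to the right and rows downward; lengths in m; the calibration is good to about 2 mm. A picture is of the moment at which its call begins: read the wrist's pose just before it. calibration takes no time and is no camera call; for the wrist camera it gives the pose at the moment of the call.
- manip.hand_in(): hands the job in; it is judged then, once.
Trained networks look in the newest picture that a camera, given by its name, has taken for a name from the list of things; names that differ only in an ending like _2 or _b are one class to them, and where a whole thing is asked for, a point or a joint stands for the part that bears it (a point fixed in the world has none). Each returns a list of dicts, best first, with "conf" (0 to 1); they miss things now and then, are a little off and sometimes report something else, mostly with a low value. They report only what shows in the picture. A call takes as long as a camera call.
- manip.masks_of(thing, camera): "region" (420x560 bool, what is visible of it) and "centre" ([column, row] in pixels, amid what is visible of it).
The state is a dict: "clock": time; "joint_pos": joint angles; "joint_velocities": joint speeds; "tau": joint torques, N m; "position": TCP position; "ee_rot": TCP orientation; "ft_force": force on the tool from outside, world axes, zero at the start; "torque": the same for the moment, N m; "grip_width": opening from 0.0 (shut) to 1.0 (fully open); "grasp_force": force on a finger pad.
Only numpy, scipy, OpenCV 4.12 (cv2) and the standard library are available. Lean on these libraries where they do the work, as an engineer would, in place of code of your own. Each camera call takes 0.05 s, during which the arm holds its last target. There are 200 camera calls.

TASK

Bolt the lid of the chaff box, the steel box whose lid is perforated with rows of holes: slide its bolt fully home through the keeper and let go of it. Leave the bolt of the bean box beside it, the one with the plain lid, drawn back as it is.

Things in the scene. Friction and masses are not known exactly. Their poses are not given: they have to be found in the camera images.
- chaff_bolt_knob (a point): Centre of the upright black knob (22 mm across, 30 mm tall, centre 133 mm above the table) on an 8 mm stem on the chaff box's bolt, a 12 mm rod along the lid. Straps and keeper reach only 107 mm above the table: above that the knob stands free. The chaff box is fixed, 180 x 250 mm, 84 mm high, its lid full of dark 11 mm holes. Site z up, y along the rod to the keeper, the way the bolt is shot.
- chaff_bolt_keeper (a point): Middle of the mouth of the chaff box's keeper, a steel staple 20 mm long on the dark deck beyond the lid's end, 94 mm above the table. It lies straight ahead of the bolt (along y, z up): horizontally 113 mm ahead of the knob when the bolt is fully drawn, 48 mm when fully home, its tip then right through the keeper.
- chaff_bolt (a joint): Travel of the chaff box's bolt in m: 0 fully drawn back, 0.065 fully home against its stop. It starts drawn, at 0 to 0.015. It slides with about 3 N of friction, has no spring and stays where it is left.
- bean_bolt (a joint): Travel in m of the same kind of bolt on the bean box, a box like the chaff box but with a plain lid; the two may trade sides and are turned up to 20 degrees. 0 fully drawn back, 0.065 fully home. It starts drawn, at 0 to 0.015, and is to stay drawn.

How it is judged:
By the outcome, as a careful person would: the job done as asked, in the order asked, and still so for the second after the job is handed in, with the robot touching nothing.
It also fails if it takes over 29 s, if anything falls off the work surface, if the arm or the gripper's body presses on something with over 40 N, if the wrist force passes 120 N, or if a joint passes its speed limit or range.

## Working session

There is one attempt and no reset: what is moved stays moved. The work goes in short steps, Python scripts to look and compute and a shell command to move; the robot and the scene stay as the last step left them, time stands still between calls to the robot, and variables do not carry over. Pictures are saved under pics/ and viewed, at most 10 in all, crops included, and the job is handed in when it is done.

```bash
mkdir -p pics
cat > h.py <<'E'
import numpy as np,cv2
from workcell import manip
def ray(cal,px,z):
    f=210/np.tan(np.radians(cal["vfov"])/2)
    T=np.linalg.inv(np.array(cal["camera_from_world"]))
    d=T[:3,:3]@np.array([(px[0]-cal["cx"])/f,(px[1]-cal["cy"])/f,1]);o=T[:3,3]
    return o+d*(z-o[2])/d[2]
E
python3 - <<'E'
from h import *
o=manip.get_obs();print(o)
ims=[]
for c in("scene","top"):
    im=manip.camera(c);cal=manip.calibration(c);ims.append(im);cv2.imwrite(f"pics/{c}0.png",im)
    for t,z in(("chaff_bolt_knob",.133),("chaff_bolt_keeper",.094),("bean_bolt",.1)):
        for m in manip.masks_of(t,c)[:3]:print(c,t,round(m["conf"],2),np.round(m["centre"]),m["region"].sum(),ray(cal,m["centre"],z).round(3))
E
```

```text
{'clock': 0.0, 'joint_pos': array([ 1.22239395,  0.33290328, -0.06466666,  1.46098163,  0.02159445,
        1.34984546, -0.08851305]), 'joint_velocities': array([ 1.08562854e-03,  6.97254687e-04,  3.97735250e-04, -7.00105911e-05,
        1.01028919e-03, -1.11903100e-03, -4.43291519e-04]), 'tau': array([ 2.61239993e-04, -6.25451803e+01,  4.91578924e-02, -3.91601515e+01,
        1.62036525e-02,  1.00239721e-02,  1.25701050e-07]), 'position': array([ 0.19993936, -0.59187016,  0.30307689]), 'ee_rot': array([ 9.86762603e-01,  1.62169806e-01, -1.51897709e-04, -7.05177017e-04]), 'ft_force': array([-0.28825166,  0.01149595,  0.2070668 ]), 'torque': array([-0.01076529,  0.03063083, -0.03899045]), 'grasp_force': 0.0, 'grip_width': 1.0020736601780786}
scene chaff_bolt_knob 0.48 [224. 148.] 231 [ 0.53  -0.26   0.133]
scene chaff_bolt_keeper 0.62 [227. 181.] 6470 [ 0.558 -0.173  0.094]
scene bean_bolt 0.7 [340. 285.] 800 [0.514 0.211 0.1  ]
top chaff_bolt_knob 0.61 [394. 208.] 310 [ 0.527 -0.283  0.133]
top chaff_bolt_keeper 0.7 [383. 211.] 8562 [ 0.525 -0.266  0.094]
top bean_bolt 0.6 [176. 212.] 224 [0.527 0.224 0.1  ]
```

View pics/top0.png

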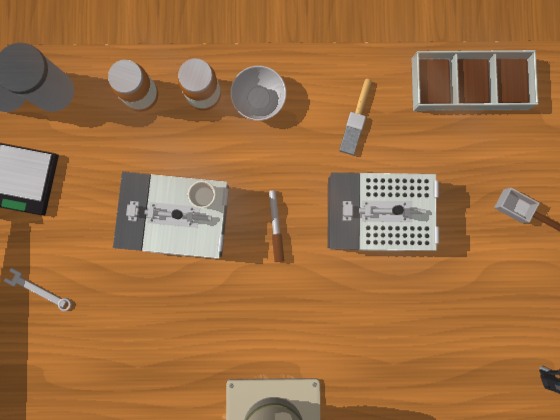

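View pics/scene0.png

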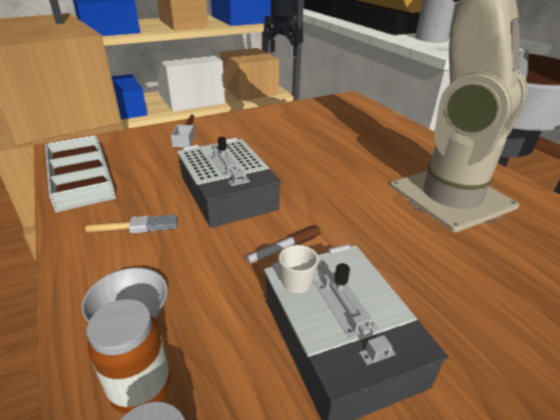

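The top picture shows the perforated chaff box on the right, with its knob at about (398,210) and keeper at (347,210). The plain bean box is on the left with its knob at (177,214). The scene picture agrees: chaff knob (222,144), keeper (239,175). Next I'll refine these positions.

Run:
```python
from h import *
im=cv2.imread("pics/top0.png");cal=manip.calibration("top")
print(np.linalg.inv(cal["camera_from_world"])[:3,3])
for n,p,z in(("knobtop",(398,210),.148),("keeper",(347,210),.094),("LT",(329,173),.084),("LB",(329,249),.084),("RT",(437,174),.084),("RB",(437,250),.084)):print(n,ray(cal,p,z).round(4))
g=im[195:225,385:412].max(2)<45
r,c=np.nonzero(g);print(c.mean()+385,r.mean()+195,c.min()+385,c.max()+385,r.min()+195,r.max()+195)
cv2.imwrite("pics/crop1.png",cv2.resize(im[165:260,320:450],None,fx=6,fy=6,interpolation=cv2.INTER_CUBIC)[:,:780])
cs=manip.calibration("scene");print(ray(cs,(222,138.5),.148),ray(cs,(222,144),.133))
```

```text
[ 4.45014494e-01 -1.26870207e-03  1.30558017e+00]
knobtop [ 0.5223 -0.2877  0.148 ]
keeper [ 0.5273 -0.1801  0.094 ]
LT [ 0.6175 -0.1402  0.084 ]
LB [ 0.4356 -0.1367  0.084 ]
RT [ 0.6122 -0.4     0.084 ]
RB [ 0.4302 -0.3937  0.084 ]<stdin>:6: RuntimeWarning: Mean of empty slice.
  ret = ret.dtype.type(ret / rcount)
Traceback (most recent call last):
ValueError: zero-size array to reduction operation minimum which has no identity
```

Knob at about (0.522, -0.287), keeper at (0.527, -0.180). The 107 mm between them puts the bolt about 6 mm out, within the stated 0 to 15 mm. The rod runs along world +y, turned about 1° toward +x. I'll move above it now.

```bash
python3 -m jog '[{"grip":-1,"slide":[0,0,0],"yaw":0.115},{"grip":-1,"slide":[0,0,0],"yaw":0.115},{"grip":-1,"slide":[0,0,0],"yaw":0.115},{"grip":-1,"slide":[2.6,-2.5,0],"yaw":0},{"grip":-1,"slide":[2.6,-2.5,0],"yaw":0},{"grip":-1,"slide":[2.6,-2.5,0],"yaw":0},{"grip":-1,"slide":[2.6,-2.5,0],"yaw":0},{"grip":-1,"slide":[2.6,-2.5,0],"yaw":0}]'
python3 -m jog '[{"grip":-1,"slide":[2.6,-2.5,0],"yaw":0},{"grip":-1,"slide":[2.6,-2.5,0],"yaw":0},{"grip":-1,"slide":[2.6,-2.5,0],"yaw":0},{"grip":-1,"slide":[2.6,-2.5,0],"yaw":0},{"grip":-1,"slide":[2.6,-2.5,0],"yaw":0},{"grip":-1,"slide":[2.6,-2.5,0],"yaw":0},{"grip":-1,"slide":[0,0,0],"yaw":0},{"grip":-1,"slide":[0,0,0],"yaw":0}]'
python3 - <<'E'
from h import *
o=manip.get_obs();print(o["position"],o["ee_rot"],o["clock"])
cal=manip.calibration("wrist");im=manip.camera("wrist");cv2.imwrite("pics/w1.png",im)
for t,z in(("chaff_bolt_knob",.14),):
    for m in manip.masks_of(t,"wrist")[:3]:print(t,round(m["conf"],2),np.round(m["centre"]),m["region"].sum(),ray(cal,m["centre"],z).round(4))
E
```

```text
clock: 1.2
position: [0.3334, -0.4685, 0.3041]
ee_rot: [1.0, -0.01, 0.0, 0.0]
ft_force: [0.1, -0.8, -0.7]
grip_width: 0.995
grasp_force: 0.0
clock: 2.0
position: [0.4917, -0.322, 0.3038]
ee_rot: [1.0, -0.009, -0.0, -0.0]
ft_force: [-0.2, -0.7, -0.2]
grip_width: 0.998
grasp_force: 0.0
[ 0.49174656 -0.32200245  0.30383459] [ 9.99962934e-01 -8.60969926e-03 -6.13924749e-05 -7.34140075e-06] 2.0
chaff_bolt_knob 0.69 [237. 166.] 2234 [ 0.5273 -0.2917  0.14  ]
```

View pics/w1.png

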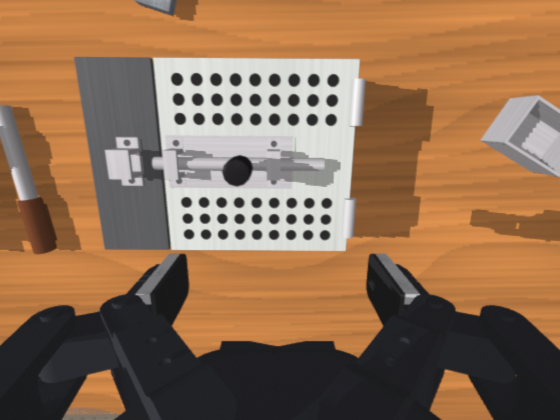

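The wrist picture confirms the perforated box: knob at (237,168), keeper at (118,164), with the rod running left (+y). The refined knob position is (0.526, -0.291). I'll centre over it, descend and grip.

```bash
python3 -m jog '[{"grip":-1,"slide":[1.7,-1.6,0],"yaw":0},{"grip":-1,"slide":[1.7,-1.6,1],"yaw":0},{"grip":-1,"slide":[0,0,2.5],"yaw":0},{"grip":-1,"slide":[0,0,2.5],"yaw":0},{"grip":-1,"slide":[0,0,2.5],"yaw":0},{"grip":-1,"slide":[0,0,2],"yaw":0},{"grip":-1,"slide":[0,0,1],"yaw":0},{"grip":-1,"slide":[0,0,0],"yaw":0}]' 25
python3 -m jog '[{"grip":1,"slide":[0,0,0],"yaw":0},{"grip":1,"slide":[0,0,0],"yaw":0},{"grip":1,"slide":[0,0,0],"yaw":0},{"grip":1,"slide":[0,0,0],"yaw":0},{"grip":1,"slide":[0,0,0],"yaw":0},{"grip":1,"slide":[0,0,0],"yaw":0},{"grip":1,"slide":[0,0,0],"yaw":0},{"grip":1,"slide":[0,0,0],"yaw":0}]' 25
```

```text
clock: 2.9
position: [0.5248, -0.292, 0.1878]
ee_rot: [1.0, -0.01, -0.001, -0.0]
ft_force: [0.2, 0.3, 0.2]
grip_width: 1.002
grasp_force: 0.0
clock: 3.7
position: [0.5261, -0.2914, 0.1895]
ee_rot: [1.0, -0.01, 0.0, 0.0]
ft_force: [-1.6, 0.6, 5.5]
grip_width: 0.244
grasp_force: 25.4
```

Knob gripped: the opening is about 21 mm. Now I'll slide it home.

```bash
python3 -m jog '[{"grip":1,"slide":[0,-0.8,0],"yaw":0},{"grip":1,"slide":[0,-0.8,0],"yaw":0},{"grip":1,"slide":[0,-0.8,0],"yaw":0},{"grip":1,"slide":[0,-0.8,0],"yaw":0},{"grip":1,"slide":[0,-0.8,0],"yaw":0},{"grip":1,"slide":[0,-0.8,0],"yaw":0},{"grip":1,"slide":[0,-0.2,0],"yaw":0},{"grip":1,"slide":[0,0,0],"yaw":0}]'
python3 -m jog '[{"grip":1,"slide":[0,-0.3,0],"yaw":0},{"grip":1,"slide":[0,-0.3,0],"yaw":0},{"grip":1,"slide":[0,0,0],"yaw":0}]'
```

```text
clock: 4.5
position: [0.5273, -0.2402, 0.1895]
ee_rot: [1.0, -0.009, 0.0, 0.0]
ft_force: [0.4, 0.5, 6.6]
grip_width: 0.249
grasp_force: 25.7
clock: 4.8
position: [0.5272, -0.238, 0.1896]
ee_rot: [1.0, -0.011, 0.001, 0.002]
ft_force: [4.2, -13.0, 1.1]
grip_width: 0.245
grasp_force: 25.5
```

The wrist now reads 13 N after 53 mm of travel, which could be the stop or could be something catching. I'll push a little more and look.

```bash
python3 -m jog '[{"grip":1,"slide":[0,-0.2,0],"yaw":0},{"grip":1,"slide":[0,-0.2,0],"yaw":0},{"grip":1,"slide":[0,0,0],"yaw":0},{"grip":1,"slide":[0,0,0],"yaw":0}]'
python3 - <<'E'
from h import *
for c in("scene","top","wrist"):cv2.imwrite(f"pics/{c}2.png",manip.camera(c))
s=cv2.imread("pics/scene2.png")[120:220,160:300];t=cv2.imread("pics/top2.png")[160:260,310:450]
cv2.imwrite("pics/c2.png",cv2.resize(np.vstack([s,t]),None,fx=3,fy=3,interpolation=cv2.INTER_CUBIC))
E
```

```text
clock: 5.2
position: [0.5271, -0.2376, 0.1897]
ee_rot: [1.0, -0.012, 0.002, 0.004]
ft_force: [7.1, -24.8, -3.4]
grip_width: 0.242
grasp_force: 25.9
```

View pics/c2.png

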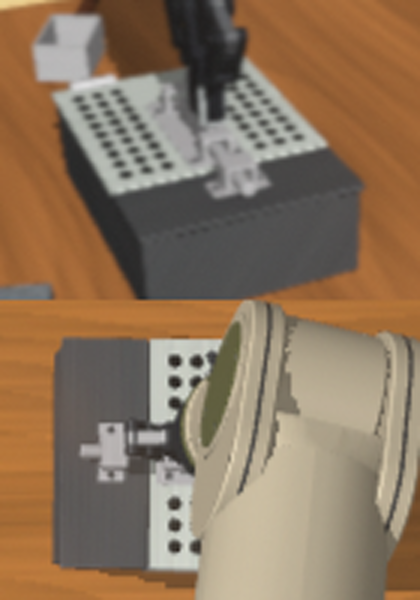

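View pics/wrist2.png

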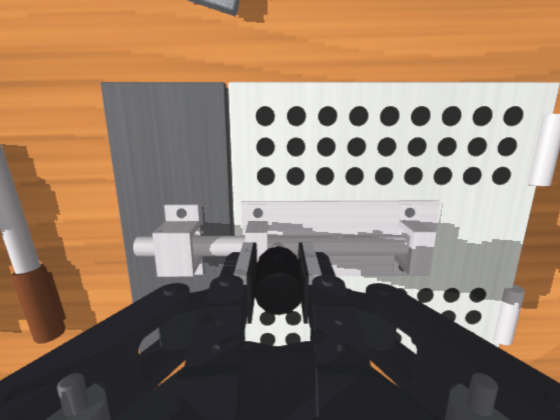

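The wrist picture shows the bolt tip sticking out past the keeper (tip at (140,246), keeper at (178,246)), and the travel is hard against the stop. I'll relieve the push partly, open and retreat upward, then verify.

```bash
python3 -m jog '[{"grip":1,"slide":[0,0.4,0],"yaw":0},{"grip":-1,"slide":[0,0,0],"yaw":0},{"grip":-1,"slide":[0,0,0],"yaw":0},{"grip":-1,"slide":[0,0,0],"yaw":0},{"grip":-1,"slide":[0,0,0],"yaw":0},{"grip":-1,"slide":[0,0,0],"yaw":0},{"grip":-1,"slide":[0,0,0],"yaw":0},{"grip":-1,"slide":[0,0,0],"yaw":0}]'
python3 -m jog '[{"grip":-1,"slide":[0,0,-1],"yaw":0},{"grip":-1,"slide":[0,0,-2.5],"yaw":0},{"grip":-1,"slide":[0,0,-2.5],"yaw":0},{"grip":-1,"slide":[0,0,-2.5],"yaw":0},{"grip":-1,"slide":[-2.5,0,-2],"yaw":0},{"grip":-1,"slide":[-2.5,0,0],"yaw":0},{"grip":-1,"slide":[0,0,0],"yaw":0},{"grip":-1,"slide":[0,0,0],"yaw":0}]'
python3 - <<'E'
from h import *
cal=manip.calibration("wrist");cv2.imwrite("pics/w3.png",manip.camera("wrist"))
for m in manip.masks_of("chaff_bolt_knob","wrist")[:2]:print(round(m["conf"],2),np.round(m["centre"]),ray(cal,m["centre"],.14).round(4))
E
```

```text
clock: 6.15
position: [0.527, -0.2353, 0.1889]
ee_rot: [1.0, -0.01, -0.0, 0.0]
ft_force: [-1.3, 0.2, 0.2]
grip_width: 1.0
grasp_force: 0.0
clock: 6.95
position: [0.477, -0.2345, 0.2948]
ee_rot: [1.0, -0.01, 0.001, 0.0]
ft_force: [-0.1, 0.2, -0.2]
grip_width: 1.003
grasp_force: 0.0
0.95 [286. 148.] [ 0.5264 -0.2425  0.14  ]
```

View pics/w3.png

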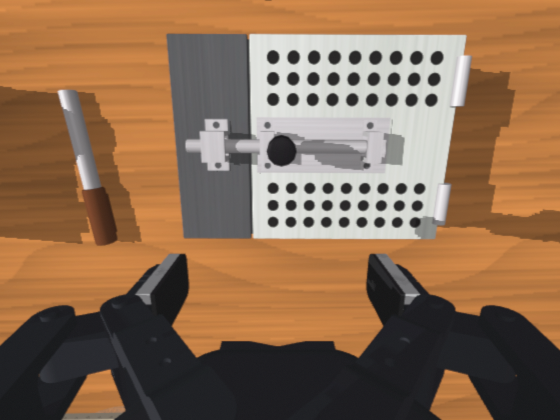

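The bolt is through the keeper, tip at (190,146), keeper at (215,146) and knob at (282,150). One numerical check on the 48 mm before handing in.

Run:
```python
from h import *
cal=manip.calibration("wrist")
k=ray(cal,(282,150),.14)
for u in (201,215,229):print(np.linalg.norm((ray(cal,(u,146),.10)-k)[:2]),ray(cal,(u,146),.10),k)
```

```text
0.06953952280962185 [ 0.52672922 -0.1698202   0.1       ] [ 0.52548318 -0.23934856  0.14      ]
0.05740241025893577 [ 0.52649894 -0.18195514  0.1       ] [ 0.52548318 -0.23934856  0.14      ]
0.045262584462524263 [ 0.5262686  -0.19409279  0.1       ] [ 0.52548318 -0.23934856  0.14      ]
```

It's ambiguous whether "mouth" means the keeper's near face (45 mm, so home) or its middle (57 mm). A push from behind with shut fingers will settle whether it really is at the stop.

```bash
python3 -m jog '[{"grip":1,"slide":[0,2.5,0],"yaw":0},{"grip":1,"slide":[0,2.5,0],"yaw":0},{"grip":1,"slide":[2.5,0,0],"yaw":0},{"grip":1,"slide":[2.5,0,0],"yaw":0},{"grip":1,"slide":[0,0,2.5],"yaw":0},{"grip":1,"slide":[0,0,2.5],"yaw":0},{"grip":1,"slide":[0,0,2.5],"yaw":0},{"grip":1,"slide":[0,0,2.5],"yaw":0}]'
python3 -m jog '[{"grip":1,"slide":[0,0,0.3],"yaw":0},{"grip":1,"slide":[0,0,0],"yaw":0},{"grip":1,"slide":[0,-0.5,0],"yaw":0},{"grip":1,"slide":[0,-0.5,0],"yaw":0},{"grip":1,"slide":[0,-0.3,0],"yaw":0},{"grip":1,"slide":[0,-0.3,0],"yaw":0},{"grip":1,"slide":[0,0,0],"yaw":0}]'
```

```text
clock: 7.85
position: [0.5267, -0.2849, 0.1924]
ee_rot: [1.0, -0.009, -0.0, -0.0]
ft_force: [-0.3, 0.4, 0.4]
grip_width: 0.002
grasp_force: 0.0
clock: 8.55
position: [0.5265, -0.2688, 0.1913]
ee_rot: [1.0, -0.009, 0.0, 0.0]
ft_force: [0.1, 0.9, 0.9]
grip_width: -0.003
grasp_force: 0.0
```

```bash
for i in 1 ; do python3 -m jog '[{"grip":1,"slide":[0,-0.3,0],"yaw":0},{"grip":1,"slide":[0,-0.3,0],"yaw":0},{"grip":1,"slide":[0,-0.2,0],"yaw":0},{"grip":1,"slide":[0,0,0],"yaw":0}]'; done
python3 -m jog '[{"grip":1,"slide":[0,-0.3,0],"yaw":0},{"grip":1,"slide":[0,-0.3,0],"yaw":0},{"grip":1,"slide":[0,0,0],"yaw":0}]'
```

```text
clock: 8.95
position: [0.5262, -0.263, 0.191]
ee_rot: [1.0, -0.01, 0.0, 0.001]
ft_force: [0.9, -6.5, -1.9]
grip_width: -0.003
grasp_force: 3.2
clock: 9.25
position: [0.526, -0.2621, 0.1913]
ee_rot: [1.0, -0.013, 0.001, 0.004]
ft_force: [7.1, -24.9, -9.1]
grip_width: 0.004
grasp_force: 11.8
```

The knob is hard against the stop from behind too: 25 N with under 1 mm of movement, so the bolt is fully home. Retreating and handing in.

```bash
python3 -m jog '[{"grip":1,"slide":[0,1.5,0],"yaw":0},{"grip":1,"slide":[0,1.5,0],"yaw":0},{"grip":1,"slide":[0,0,-2.5],"yaw":0},{"grip":1,"slide":[0,0,-2.5],"yaw":0},{"grip":1,"slide":[0,0,-2.5],"yaw":0},{"grip":1,"slide":[0,0,-2.5],"yaw":0},{"grip":1,"slide":[0,0,0],"yaw":0},{"grip":1,"slide":[0,0,0],"yaw":0}]'
python3 - <<'E'
from h import *
cal=manip.calibration("wrist");manip.camera("wrist")
for m in manip.masks_of("chaff_bolt_knob","wrist")[:1]:print(round(m["conf"],2),ray(cal,m["centre"],.14).round(4))
print(manip.hand_in())
E
```

```text
clock: 10.05
position: [0.5261, -0.2855, 0.291]
ee_rot: [1.0, -0.01, 0.0, 0.0]
ft_force: [0.3, 0.3, -0.9]
grip_width: -0.005
grasp_force: 0.0
0.74 [ 0.5338 -0.2451  0.14  ]
the job is handed in; nothing more can be done
None
```

The chaff box's bolt is through its keeper and hard against its stop, let go and handed in at about 10 s; the bean box's bolt was never touched.

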